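Load a marking pallet in carrier order

TASK

Move the four dark parts from the white carrier strip into the four pockets of the grey metal marking pallet, one part to a pocket, each standing upright on the pocket's floor, and keep them in sequence: the part that stands nearest the carrier's black loop handle goes into the pocket nearest the pallet's brass post, the next part into the next pocket, and so on to the far ends. Let go of everything.

Things in the scene. Friction and masses are not known exactly. Their poses are not given: they have to be found in the camera images.
- round_part: Plain round motor can: cylinder 36 mm in diameter, 48 mm high, with a thin bright shaft (8 mm in diameter) on top, 62 mm high in all. Loose, near-black with a little bright metal, upright in its cup at the start, origin: centre of its underside, z up the part's axis. Mass about 0.07 to 0.17 kg.
- square_part: Square block housing: 34 x 34 mm, 46 mm high, with four bright screws and a 16 mm low boss on top, 50 mm high in all. Its sides face its x and y axes; its yaw is within 0.25 rad of its cup's. Loose, near-black with a little bright metal, upright in its cup at the start, origin: centre of its underside, z up the part's axis. Mass about 0.07 to 0.17 kg.
- hex_part: Hexagonal housing, 34 mm across flats (two of the flats face +x and -x), 39 mm across corners, 56 mm high, with a bright round disc on top. Its yaw is within 0.25 rad of its cup's. Loose, near-black with a little bright metal, upright in its cup at the start, origin: centre of its underside, z up the part's axis. Mass about 0.07 to 0.17 kg.
- stepped_part: Stepped round part: foot 38 mm in diameter and 20 mm high, then a neck 24 mm in diameter up to 62 mm, with a bright band near the top. Loose, near-black with a little bright metal, upright in its cup at the start, origin: centre of its underside, z up the part's axis. Mass about 0.07 to 0.17 kg.
- cup_round: Fixed white cup in which the round part starts: 60 mm square, 14 mm high, walls and floor 3 mm. Four cups in a row, 62 mm apart, on a white strip 75 x 256 x 6 mm. Origin: centre of its underside, 6 mm above the table; z up, y along the row. Every cup's +y points to the strip's end with the black loop handle (16 mm high): the cup furthest along +y is nearest the handle.
- cup_square: Fixed white cup in which the square part starts: 60 mm square, 14 mm high, walls and floor 3 mm. Four cups in a row, 62 mm apart, on a white strip 75 x 256 x 6 mm. Origin: centre of its underside, 6 mm above the table; z up, y along the row. Every cup's +y points to the strip's end with the black loop handle (16 mm high): the cup furthest along +y is nearest the handle.
- cup_hex: Fixed white cup in which the hex part starts: 60 mm square, 14 mm high, walls and floor 3 mm. Four cups in a row, 62 mm apart, on a white strip 75 x 256 x 6 mm. Origin: centre of its underside, 6 mm above the table; z up, y along the row. Every cup's +y points to the strip's end with the black loop handle (16 mm high): the cup furthest along +y is nearest the handle.
- cup_stepped: Fixed white cup in which the stepped part starts: 60 mm square, 14 mm high, walls and floor 3 mm. Four cups in a row, 62 mm apart, on a white strip 75 x 256 x 6 mm. Origin: centre of its underside, 6 mm above the table; z up, y along the row. Every cup's +y points to the strip's end with the black loop handle (16 mm high): the cup furthest along +y is nearest the handle.
- pallet: Fixed grey metal marking pallet, plate 78 (x) x 304 (y) mm, 8 mm thick, with four open square pockets, 56 x 56 mm inside, in a row along its y axis: centres at x = 0, y = -93, -31, 31 and 93 mm; pocket floor 8 mm above the origin, walls 6 mm thick, their tops 20 mm above the origin. Origin: centre of its underside, on the table; z up.
- post: Fixed brass locating post, 18 mm in diameter, on a small dark foot plate, its top 45 mm above its origin. It stands on one end of the pallet, at y = +138 or -138 mm of the pallet (x = 0); at the other end there is only the same flat dark plate without a post. Origin: centre of its underside, 8 mm above the table.
Not all that is in view belongs to the job. Leave any orange or pink look-alike of the stepped_part alone.

How it is judged:
By the outcome, as a careful person would: the job done as asked, in the order asked, and still so for the second after the job is handed in, with the robot touching nothing.
It also fails if it takes over 96 s, if anything falls off the work surface, if the arm or the gripper's body presses on something with over 40 N, if the wrist force passes 120 N, or if a joint passes its speed limit or range.

ROBOT

A 6-joint arm with a two-finger parallel gripper is mounted at the origin on the work surface. World frame = base frame: x ahead of the robot, y to its left, z up, the work surface at z = 0. Lengths are in m, angles in rad, forces in N, time in s.
With the tool pointing down it reaches from about 0.25 to 0.775 m from the base axis. Payload 4 kg.
Tool frame: the origin (TCP) lies midway between the tips of the shut fingers; the grasp point (between the pads) lies 19 mm behind it; z points along the fingers, x is the direction in which the jaws open and shut, and the axes are right-handed (so a half turn about z gives the same grasp; the last joint's range is limited). The gripper opens to 94 mm and grips with 3 to 60 N. Pads are 16 mm wide; open, the fingers measure 119 mm over their backs; the gripper's body (75 mm by 177 mm) begins 78 mm behind the grasp point.
Start: joints at [-0.103, 0.087, 1.371, -0, 1.684, -0.103], TCP at [0.55, -0, 0.206] pointing down, gripper open.
Joint ranges: [-3.1, 3.1], [-0.76, 2.03], [0.27, 2.55], [-1.08, 4.22], [0.17, 2.65], [-2.57, 2.57]. Speed limits (rad/s): [2.79, 2.79, 3.14, 3.14, 3.14, 3.14].

INTERFACE

Orientations are given as [roll, pitch, yaw] about the fixed x, y, z axes, in that order (R = Rz(yaw) Ry(pitch) Rx(roll)).
In Python, from bench import robot, eyes, close_job gives the robot as it stands.
- The arm moves only by the shell command python3 -m jog 'ROWS'. ROWS is JSON, a list of rows, each a list of 3 entries, a list of its own where there are three numbers: the turn, a rotation vector about the tool's x, y, z in degrees, then the shift along the tool's x, y, z in mm, then the closure, from -1 (fully open) to 1 (shut). In form: [[[wx, wy, wz], [x, y, z], claw], ...]. A call has 1 to 5 rows; each row is the pose to reach, as a shift and turn from the pose commanded when the call began, along the tool's axes at that moment; what a row does not reach only later rows make up. A row lasts 1/10 s, in which the tool goes at most 50 mm and 8.59 degrees, less where a joint would pass 70% of its speed; a pose out of reach is approached as far as the arm can. A call with a gripper value outside its range is refused whole. The fingers move at their own pace and stop on an object; the grip force is fixed at half the most. Time passes only in rows, so rows that repeat a pose let the fingers close. It gives the time, the measured TCP pose, the force and the opening at its end, in the units of the state.
- robot.get_obs(): the state, without advancing time (a new reading comes with each control period).
- eyes.snapshot(name): name is "scene" or "side" or "wrist"; returns (picture, depth): 400x640x3 uint8, red, green, blue; 400x640 float32, m along the optical axis (not along the pixel's ray), 0 where there is no reading.
- eyes.camera_params(name): a dict with "mtx" (3x3 intrinsics, pixels), "world_to_cam" (4x4, takes a point from world to camera coordinates). Camera axes: x right, y up, looking along -z (the intrinsics and any distortion apply to the point x, -y, -z); pixel columns grow to the right and rows downward; lengths in m; the calibration is good to about 2 mm. The wrist camera is an equidistant fisheye: a pixel r from the principal point sees the ray r / f radians off the axis. A picture is of the moment at which its call begins: read the wrist's pose just before it. camera_params takes no time and is no camera call; for the wrist camera it gives the pose at the moment of the call.
- close_job(): hands the job in, once; it reports no verdict.
The state is a dict: "time": time; "joint_positions": joint angles; "qvel": joint speeds; "joint_torque": joint torques, N m; "tool_pos": TCP position; "ee_rot": TCP orientation; "wrist_force": force on the tool from outside, world axes, zero at the start; "wrist_torque": the same for the moment, N m; "width": finger opening in m.
Only numpy, scipy, OpenCV 4.12 (cv2) and the standard library are available. Lean on these libraries where they do the work, as an engineer would, in place of code of your own. Each camera call takes 0.05 s, during which the arm holds its last target. There are 200 camera calls.

## Working session

There is one attempt and no reset: what is moved stays moved. The work goes in short steps, Python scripts to look and compute and a shell command to move; the robot and the scene stay as the last step left them, time stands still between calls to the robot, and variables do not carry over. Pictures are saved under pics/ and viewed, about 12 in all and at most 16, crops included, and the job is handed in when it is done.

```bash
ls; mkdir -p pics
python3 - <<'E'
from bench import robot, eyes
import cv2,numpy as np
o=robot.get_obs();print({k:np.round(v,4).tolist() for k,v in o.items()})
for n in("scene","side","wrist"):
    p=eyes.camera_params(n);print(n,{k:np.round(v,4).tolist() if not isinstance(v,str) else v for k,v in p.items()})
    im,d=eyes.snapshot(n);np.savez(f"{n}0.npz",im=im,d=d,**{k:p[k] for k in("mtx","world_to_cam")})
    cv2.imwrite(f"pics/{n}0.png",im[:,:,::-1])
E
```

```text
pics
{'time': 0.0, 'joint_positions': [-0.1031, 0.0879, 1.3722, -0.0, 1.6836, -0.1031], 'qvel': [0.0019, -0.0004, 0.0007, -0.0011, 0.0001, -0.0017], 'joint_torque': [0.0013, -34.0183, -30.2424, 0.0718, 0.033, -0.0001], 'tool_pos': [0.5495, 0.0001, 0.2043], 'ee_rot': [-3.1414, 0.0022, 0.0001], 'wrist_force': [0.0717, -0.1081, 0.0718], 'wrist_torque': [-0.0277, 0.0145, -0.0044], 'width': 0.094}
scene {'mtx': [[474.3202, 0.0, 312.8493], [0.0, 474.3202, 198.8377], [0.0, 0.0, 1.0]], 'world_to_cam': [[-0.1703, 0.9853, -0.0148, 0.0818], [-0.731, -0.1163, 0.6724, 0.3435], [0.6607, 0.1253, 0.7401, -1.3705], [0.0, 0.0, 0.0, 1.0]]}
side {'mtx': [[382.2188, 0.0, 323.3559], [0.0, 382.2188, 200.6774], [0.0, 0.0, 1.0]], 'world_to_cam': [[0.9369, -0.3494, 0.0107, -0.4937], [0.2519, 0.6959, 0.6725, -0.1756], [-0.2424, -0.6274, 0.74, -0.7938], [0.0, 0.0, 0.0, 1.0]]}
wrist {'mtx': [[309.7069, 0.0, 320.3565], [0.0, 309.7069, 201.5493], [0.0, 0.0, 1.0]], 'world_to_cam': [[1.0, 0.0001, -0.0021, -0.5482], [-0.0007, 0.9596, -0.2815, 0.0294], [0.002, 0.2815, 0.9596, -0.3927], [0.0, 0.0, 0.0, 1.0]]}
```

View pics/scene0.png

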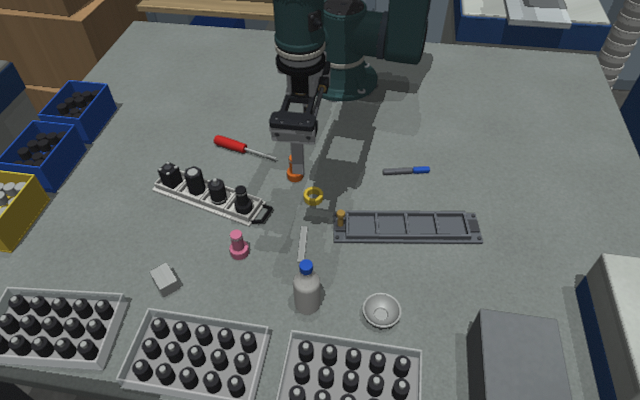

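View pics/side0.png

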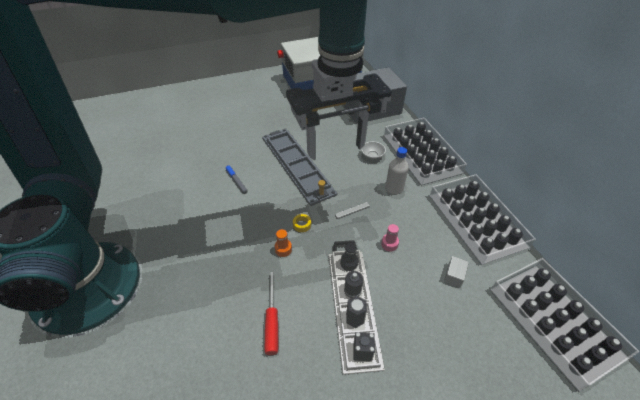

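The scene view shows the carrier from about (165,180) to its handle at (265,213). The pallet spans (335–480, 225) with the post at (341,218), on the handle side. Next I'll measure from the depth data.

```bash
cat > h.py <<'E'
import numpy as np,cv2
from bench import robot,eyes
def cloud(n,d,mtx,w2c):
    h,w=d.shape;u,v=np.meshgrid(np.arange(w),np.arange(h))
    x=(u-mtx[0,2])/mtx[0,0];y=(v-mtx[1,2])/mtx[1,1]
    if n=="wrist":
        r=np.hypot(x,y)+1e-9;s=np.tan(np.minimum(r,1.5))/r;x=x*s;y=y*s
    P=np.stack([x*d,-y*d,-d],-1)
    R,t=w2c[:3,:3],w2c[:3,3]
    P=(P-t)@R
    P[d<=0]=np.nan
    return P
def proj(n,p,mtx,w2c):
    q=w2c[:3,:3]@np.array(p)+w2c[:3,3];x,y,z=q[0],-q[1],-q[2]
    a,b=x/z,y/z
    if n=="wrist":
        r=np.hypot(x,y);t=np.arctan2(r,z);a,b=x/r*t,y/r*t
    return np.array([mtx[0,0]*a+mtx[0,2],mtx[1,1]*b+mtx[1,2]])
E
python3 - <<'E'
from h import *
for n in("scene","side","wrist"):
    z=np.load(n+"0.npz");im=z["im"].astype(int);P=cloud(n,z["d"],z["mtx"],z["world_to_cam"])
    X,Y,Z=np.moveaxis(P,-1,0)
    tb=(abs(Z)<.01);print(n,"table z",np.nanmedian(Z[tb]))
    # top-down colour+height map 1mm/px x 0.25..0.75, y -.45...45
    W=np.zeros((500,900,3),np.uint8)
    m=(Z>-.02)&(Z<.1)&(X>.25)&(X<.75)&(abs(Y)<.45)
    r=((X[m]-.25)*1000).astype(int);c=((.45-Y[m])*1000).astype(int)
    col=im[m][:,::-1];
    for dr in(0,1):
        for dc in(0,1): W[np.minimum(r+dr,499),np.minimum(c+dc,899)]=col
    cv2.imwrite(f"pics/top_{n}.png",W[:, :])
    for name,(x0,x1,y0,y1),lo,hi in(("all",(.3,.75,-.45,.45),.012,.09),):
        M=(m&(Z>lo)&(Z<hi)).astype(np.uint8)
        k,l,s,cc=cv2.connectedComponentsWithStats(M)
        for i in range(1,k):
            if s[i,4]>40:
                q=P[l==i];print(s[i].tolist(),np.round(np.nanmin(q,0),3),np.round(np.nanmax(q,0),3))
E
python3 -c "
import cv2,numpy as np
a=[cv2.resize(cv2.imread(f'pics/top_{n}.png'),(720,400))[:,:] for n in('scene','wrist')]
cv2.imwrite('pics/top.png',cv2.resize(np.vstack(a),(540,600)))"
```

```text
scene table z 0.0014682770992561186
[213, 135, 63, 24, 381] [ 0.318 -0.276  0.012] [ 0.371 -0.111  0.03 ]
[286, 155, 17, 25, 132] [ 0.401 -0.075  0.012] [ 0.429 -0.037  0.064]
[154, 161, 108, 60, 2535] [ 0.448 -0.363  0.012] [ 0.563 -0.11   0.075]
[383, 167, 29, 6, 104] [0.347 0.145 0.012] [0.373 0.209 0.019]
[413, 166, 17, 5, 71] [0.338 0.214 0.012] [0.357 0.25  0.019]
[303, 186, 20, 17, 193] [ 0.448 -0.024  0.012] [0.492 0.02  0.023]
[255, 205, 18, 18, 91] [ 0.515 -0.11   0.012] [ 0.567 -0.082  0.022]
[334, 209, 146, 32, 1819] [0.472 0.055 0.012] [0.579 0.353 0.056]
[229, 229, 19, 28, 393] [ 0.621 -0.142  0.012] [ 0.659 -0.105  0.066]
[149, 262, 30, 28, 420] [ 0.705 -0.273  0.013] [ 0.75  -0.213  0.036]
[293, 272, 10, 35, 107] [0.722 0.009 0.014] [0.75  0.029 0.09 ]
[307, 272, 13, 38, 201] [0.716 0.038 0.012] [0.75  0.056 0.09 ]
[362, 292, 39, 30, 568] [0.7   0.134 0.012] [0.75  0.201 0.029]
side table z 0.0003115134246361225
[266, 130, 65, 69, 916] [0.473 0.055 0.012] [0.577 0.353 0.056]
[361, 141, 22, 18, 141] [0.702 0.133 0.012] [0.75  0.202 0.028]
[386, 159, 22, 34, 473] [0.709
[... 726 characters left out ...]
71 0.213 0.015]
[446, 26, 37, 53, 759] [0.699 0.136 0.012] [0.75  0.204 0.027]
[446, 138, 59, 49, 1418] [0.707 0.011 0.012] [0.75  0.059 0.09 ]
[240, 164, 35, 36, 601] [ 0.448 -0.022  0.012] [0.491 0.022 0.021]
[194, 208, 35, 37, 847] [ 0.391 -0.071  0.012] [ 0.427 -0.035  0.065]
[294, 241, 39, 19, 257] [ 0.513 -0.107  0.012] [ 0.564 -0.08   0.018]
[188, 257, 7, 31, 119] [ 0.351 -0.158  0.012] [ 0.37  -0.109  0.018]
[373, 257, 29, 38, 771] [ 0.619 -0.138  0.012] [ 0.655 -0.103  0.064]
[273, 260, 59, 58, 1728] [ 0.479 -0.203  0.012] [ 0.563 -0.107  0.073]
[420, 340, 15, 11, 86] [ 0.703 -0.271  0.029] [ 0.732 -0.246  0.032]
[258, 344, 48, 41, 1218] [ 0.44  -0.354  0.012] [ 0.524 -0.242  0.069]
```

View pics/wrist0.png

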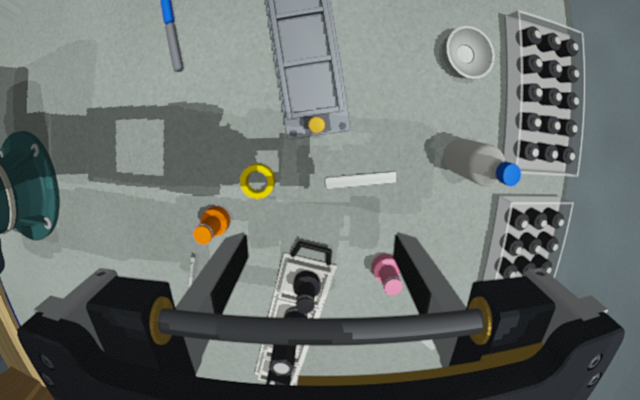

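View pics/top_scene.png

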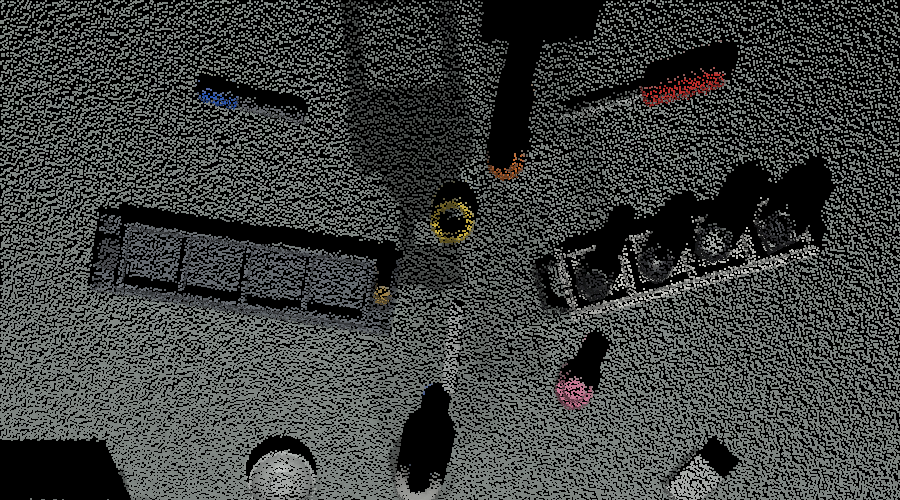

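```bash
cat > m.py <<'E'
from h import *
from scipy.optimize import least_squares
L={}
for n in("scene","side","wrist"):
    z=np.load(n+"0.npz");L[n]=(cloud(n,z["d"],z["mtx"],z["world_to_cam"]).reshape(-1,3),z["im"].reshape(-1,3).astype(int))
def rect(Q):
    r=cv2.minAreaRect((Q*1000).astype(np.float32));b=cv2.boxPoints(r)/1000
    e=b[1]-b[0],b[2]-b[1];e=max(e,key=np.hypot.__call__ if 0 else lambda v:np.hypot(*v))
    return np.round(np.array(r[0])/1000,4),np.round(r[1],1),round(np.arctan2(e[1],e[0]),4)
def trim(Q,k=3):
    from scipy.spatial import cKDTree
    return Q[np.array([len(x) for x in cKDTree(Q).query_ball_point(Q,.006)])>k]
for n,(P,C) in L.items():
    g=lambda a,b,c,d,lo,hi:(P[:,0]>a)&(P[:,0]<b)&(P[:,1]>c)&(P[:,1]<d)&(P[:,2]>lo)&(P[:,2]<hi)
    m=g(.46,.6,.04,.37,.005,.035);
    if n!="wrist":print(n,"pallet",rect(trim(P[m][:,:2])))
    m=g(.46,.6,.05,.1,.035,.07);print(n,"post",np.round(np.nanmedian(P[m],0),4),m.sum(), np.round((P[m].min(0)+P[m].max(0))/2,4))
    m=g(.42,.58,-.38,-.05,.012,.026)&(C.min(1)>110)
    if n!="wrist":print(n,"cups",rect(trim(P[m][:,:2])))
    m=g(.42,.58,-.12,-.05,.010,.03)&(C.max(1)<90);print(n,"handle",np.round(np.median(P[m],0),4))
E
python3 m.py
python3 - <<'E'
import cv2
a=cv2.imread('pics/scene0.png')[150:230,140:290];b=cv2.imread('pics/side0.png')[230:380,310:400]
cv2.imwrite('pics/crop1.png',cv2.resize(a,None,fx=5,fy=5,interpolation=cv2.INTER_CUBIC))
E
```

```text
scene pallet (array([0.5254, 0.2047]), array([ 79.6, 303.7]), np.float32(-1.4213))
scene post [0.5481 0.0687 0.0526] 79 [0.5451 0.0681 0.0458]
scene cups (array([ 0.5012, -0.2367]), array([248.8,  64.4]), np.float32(1.3082))
scene handle [ 0.5365 -0.0949  0.0148]
side pallet (array([0.5243, 0.2025]), array([ 78.2, 305. ]), np.float32(-1.4095))
side post [0.5452 0.0651 0.0517] 52 [0.5455 0.0672 0.0459]
side cups (array([ 0.5033, -0.2351]), array([247.8,  60.4]), np.float32(1.3044))
side handle [ 0.5324 -0.0923  0.0148]
wrist post [0.5437 0.0698 0.0532] 200 [0.5447 0.0697 0.0531]
wrist handle [ 0.5373 -0.0905  0.0146]
```

View pics/crop1.png

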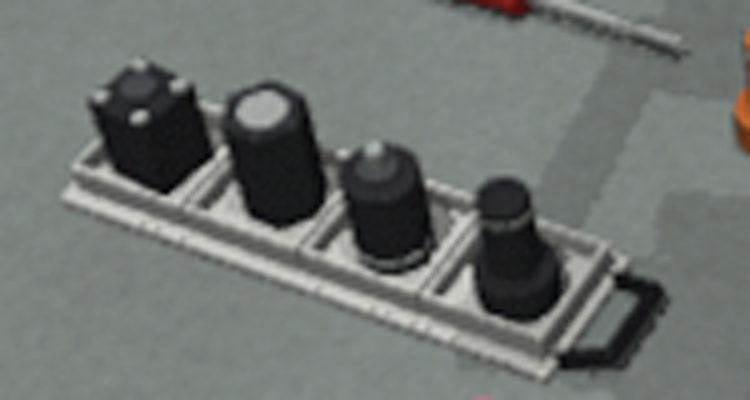

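Order from the handle: stepped, round, hex, square. The post end of the pallet has the smaller y. Now the part centres and yaws.

```bash
cat >> m.py <<'E'
print("---")
c=np.array([.502,-.236]);u=np.array([np.cos(1.306),np.sin(1.306)])
for k,(nm,lo,hi) in enumerate((("stepped",.064,.08),("round",.052,.062),("hex",.06,.071),("square",.052,.062))):
    g0=c+(93-62*k)*.001*u
    for n,(P,C) in L.items():
        m=(np.hypot(*(P[:,:2]-g0).T)<.03)&(P[:,2]>lo)&(P[:,2]<hi)
        if m.sum()<20:continue
        Q=P[m];a=np.array([Q[:,0].min()+Q[:,0].max(),Q[:,1].min()+Q[:,1].max()])/2
        print(nm,n,m.sum(),np.round(g0,4),np.round(np.median(Q,0),4),np.round(a,4),rect(Q[:,:2]))
E
python3 m.py | sed -n '/---/,$p'
```

```text
---
stepped scene 100 [ 0.5263 -0.1462] [ 0.5329 -0.1434  0.0716] [ 0.5308 -0.145 ] (array([ 0.5306, -0.1444]), array([23.2, 22. ]), np.float32(1.0785))
stepped side 110 [ 0.5263 -0.1462] [ 0.5303 -0.1468  0.0706] [ 0.5312 -0.1456] (array([ 0.5311, -0.1455]), array([23.5, 21.9]), np.float32(0.0783))
stepped wrist 302 [ 0.5263 -0.1462] [ 0.5295 -0.1394  0.0712] [ 0.5288 -0.1416] (array([ 0.5288, -0.1416]), array([23.9, 23.7]), np.float32(1.5599))
round scene 154 [ 0.5101 -0.2061] [ 0.5175 -0.2027  0.0581] [ 0.5129 -0.2059] (array([ 0.5134, -0.2064]), array([36.6, 33.2]), np.float32(1.0579))
round side 220 [ 0.5101 -0.2061] [ 0.5109 -0.2091  0.0576] [ 0.5137 -0.2055] (array([ 0.5132, -0.2065]), array([34.7, 34.2]), np.float32(0.7819))
hex scene 185 [ 0.4939 -0.2659] [ 0.4959 -0.2622  0.0662] [ 0.4929 -0.2636] (array([ 0.4937, -0.2629]), array([39.6, 34. ]), np.float32(0.3119))
hex side 296 [ 0.4939 -0.2659] [ 0.493  -0.2646  0.0652] [ 0.493  -0.2626] (array([ 0.4939, -0.2631]), array([38.7, 33.3]), np.float32(1.1507))
hex wrist 365 [ 0.4939 -0.2659] [ 0.492  -0.2577  0.0658] [ 0.4916 -0.2603] (array([ 0.4911, -0.2596]), array([37.6, 35. ]), np.float32(1.0743))
square scene 187 [ 0.4777 -0.3258] [ 0.4828 -0.3251  0.0565] [ 0.4781 -0.3271] (array([ 0.479 , -0.3271]), array([37.3, 36.5]), np.float32(1.1358))
square side 387 [ 0.4777 -0.3258] [ 0.4801 -0.3282  0.0556] [ 0.4811 -0.3269] (array([ 0.4807, -0.3266]), array([34.7, 33.8]), np.float32(1.1249))
square wrist 75 [ 0.4777 -0.3258] [ 0.4791 -0.3094  0.0548] [ 0.4821 -0.3084] (array([ 0.4821, -0.3084]), array([13. , 33.7]), np.float32(-0.0028))
```

```bash
python3 -m jog '[[[0,0,5],[-6,48,0],-1],[[0,0,10],[-13,96,0],-1],[[0,0,15],[-19,145,0],-1],[[0,0,15],[-19,145,0],-1],[[0,0,15],[-19,145,0],-1]]'
python3 - <<'E'
from h import *
o=robot.get_obs();print(np.round(o["tool_pos"],4),np.round(o["ee_rot"],4))
p=eyes.camera_params("wrist");im,d=eyes.snapshot("wrist");np.savez("wrist1.npz",im=im,d=d,mtx=p["mtx"],world_to_cam=p["world_to_cam"])
cv2.imwrite("pics/wrist1.png",im[:,:,::-1])
P=cloud("wrist",d,p["mtx"],p["world_to_cam"]).reshape(-1,3)
for nm,g,lo,hi in(("stepped",(.531,-.145),.064,.08),("round",(.513,-.206),.052,.062),("hex",(.493,-.263),.06,.071)):
    m=(np.hypot(*(P[:,:2]-g).T)<.03)&(P[:,2]>lo)&(P[:,2]<hi);
    if m.sum()>5:print(nm,m.sum(),cv2.minAreaRect((P[m][:,:2]*1000).astype(np.float32)))
E
```

```text
time: 0.65
tool_pos: [0.5306, -0.1458, 0.2049]
ee_rot: [-3.141, 0.001, -0.264]
wrist_force: [0.2, 0.3, 0.2]
width: 0.0938
[ 0.5306 -0.1458  0.2049] [-3.1408e+00  1.0000e-03 -2.6380e-01]
stepped 414 ((529.5218505859375, -142.26214599609375), (23.10511016845703, 22.21895408630371), 74.45099639892578)
round 656 ((511.2281494140625, -203.24758911132812), (35.57012939453125, 34.68443298339844), 74.4084243774414)
hex 631 ((491.5969543457031, -261.0125732421875), (38.77142333984375, 33.367591857910156), 70.2643814086914)
```

View pics/wrist1.png

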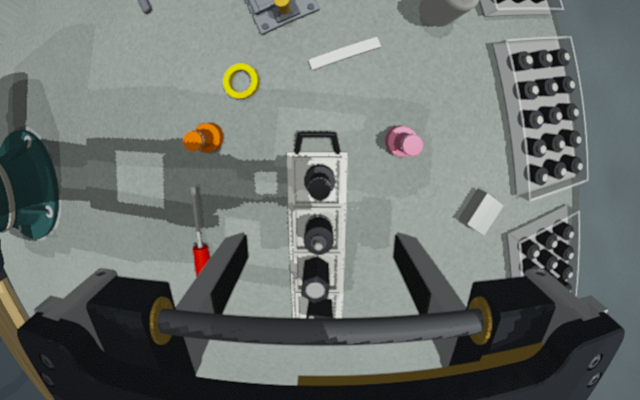

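The wrist view shows the stepped part at (320,180), lined up with the jaws. I'll descend and grip its neck.

```bash
python3 -m jog '[[[0,0,0],[0,0,45],-1],[[0,0,0],[0,0,90],-1],[[0,0,0],[0,0,135],-1],[[0,0,0],[0,0,168],-1],[[0,0,0],[0,0,168],-1]]'; python3 -m jog '[[[0,0,0],[0,0,0],-1],[[0,0,0],[0,0,0],1],[[0,0,0],[0,0,0],1],[[0,0,0],[0,0,0],1],[[0,0,0],[0,0,0],1]]'; python3 -m jog '[[[0,0,0],[0,0,0],1],[[0,0,0],[0,0,0],1],[[0,0,0],[0,0,0],1],[[0,0,0],[0,0,0],1],[[0,0,0],[0,0,0],1]]'
```

```text
time: 1.2
tool_pos: [0.5268, -0.1414, 0.0316]
ee_rot: [-3.14, 0.012, -0.259]
wrist_force: [-0.7, -0.0, 0.1]
width: 0.094
time: 1.7
tool_pos: [0.5318, -0.1453, 0.0388]
ee_rot: [3.141, -0.002, -0.262]
wrist_force: [0.5, -1.0, 0.0]
width: 0.0657
time: 2.2
tool_pos: [0.5309, -0.145, 0.0374]
ee_rot: [-3.142, 0.0, -0.262]
wrist_force: [-0.3, -0.1, 0.1]
width: 0.0252
```

```bash
python3 -m jog '[[[0,0,0],[0,0,0],1],[[0,0,0],[0,0,0],1],[[0,0,0],[0,0,-20],1],[[0,0,0],[0,0,-50],1],[[0,0,0],[0,0,-80],1]]'; python3 -m jog '[[[0,0,0],[-6,-25,0],1],[[0,0,0],[-12,-50,0],1],[[0,0,0],[-18,-75,0],1],[[0,0,0],[-24,-100,0],1],[[0,0,0],[-29,-125,0],1]]'; python3 -m jog '[[[0,0,-5],[-6,-25,0],1],[[0,0,-10],[-12,-50,0],1],[[0,0,-15],[-18,-75,0],1],[[0,0,-20],[-24,-100,0],1],[[0,0,-24],[-29,-126,0],1]]'; python3 -m jog '[[[0,0,0],[0,0,0],1],[[0,0,0],[0,0,0],1],[[0,0,0],[0,0,0],1]]';  python3 - <<'E'
from h import *
for n in("wrist","side"):
    p=eyes.camera_params(n);im,d=eyes.snapshot(n);np.savez(n+"2.npz",im=im,d=d,mtx=p["mtx"],world_to_cam=p["world_to_cam"])
    cv2.imwrite(f"pics/{n}2.png",im[:,:,::-1])
    P=cloud(n,d,p["mtx"],p["world_to_cam"]).reshape(-1,3)
    m=(P[:,0]>.46)&(P[:,0]<.6)&(P[:,1]>.0)&(P[:,1]<.1)&(P[:,2]>.046)&(P[:,2]<.06)&(im.reshape(-1,3)[:,2]<60);print(m.sum(),np.median(P[m],0))
E
```

```text
time: 2.7
tool_pos: [0.5303, -0.1447, 0.1173]
ee_rot: [-3.141, 0.002, -0.262]
wrist_force: [0.3, 0.5, -1.2]
width: 0.0237
time: 3.2
tool_pos: [0.5351, -0.0157, 0.1172]
ee_rot: [-3.142, 0.0, -0.262]
wrist_force: [0.4, 0.9, -0.9]
width: 0.0235
time: 3.7
tool_pos: [0.5397, 0.1134, 0.1171]
ee_rot: [3.142, 0.0, 0.16]
wrist_force: [-0.1, 0.2, -1.0]
width: 0.0233
time: 4.0
tool_pos: [0.5399, 0.1117, 0.1173]
ee_rot: [3.141, 0.0, 0.156]
wrist_force: [0.2, 0.4, -0.5]
width: 0.0241
0 [nan nan nan]
39 [0.54525789 0.06531239 0.05264243]
  return _methods._mean(a, axis=axis, dtype=dtype,
  ret = um.true_divide(
```

View pics/side2.png

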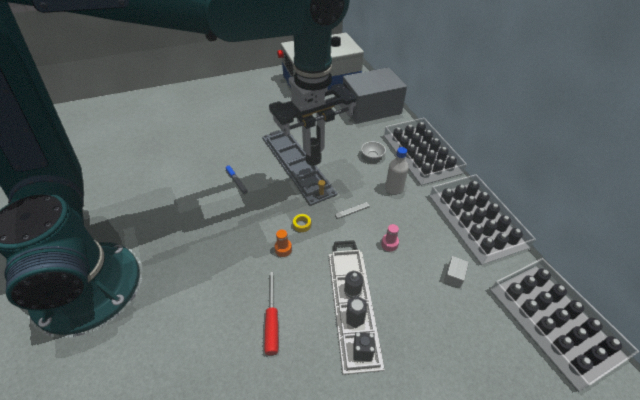

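The side view shows the stepped part held over the first pocket, around (313,155). Lowering it.

```bash
python3 -m jog '[[[0,0,0],[0,0,30],1],[[0,0,0],[0,0,55],1],[[0,0,0],[0,0,70],1],[[0,0,0],[0,0,76],1],[[0,0,0],[0,0,79],1]]'; python3 -m jog '[[[0,0,0],[0,0,1],1],[[0,0,0],[0,0,2],1],[[0,0,0],[0,0,2],1],[[0,0,0],[0,0,2],1]]'
```

```text
time: 4.6
tool_pos: [0.54, 0.1121, 0.0383]
ee_rot: [3.142, 0.0, 0.156]
wrist_force: [0.2, 0.4, -1.5]
width: 0.0238
time: 5.0
tool_pos: [0.5404, 0.1125, 0.0372]
ee_rot: [3.141, -0.001, 0.157]
wrist_force: [0.0, -0.1, -1.5]
width: 0.0234
```

```bash
python3 -m jog '[[[0,0,0],[0,0,0.5],1],[[0,0,0],[0,0,1],1],[[0,0,0],[0,0,1],1],[[0,0,0],[0,0,1],1]]';python3 -m jog '[[[0,0,0],[0,0,0.5],1],[[0,0,0],[0,0,1],1],[[0,0,0],[0,0,1],1],[[0,0,0],[0,0,1],1]]'
```

```text
time: 5.4
tool_pos: [0.5403, 0.1125, 0.0363]
ee_rot: [3.142, -0.001, 0.157]
wrist_force: [-1.3, -1.0, 4.4]
width: 0.0232
time: 5.8
tool_pos: [0.5403, 0.1125, 0.0363]
ee_rot: [3.142, -0.001, 0.157]
wrist_force: [-3.3, -0.3, 8.6]
width: 0.0236
```

```bash
python3 -m jog '[[[0,0,0],[0,0,0],-1],[[0,0,0],[0,0,0],-1],[[0,0,0],[0,0,0],-1],[[0,0,0],[0,0,0],-1],[[0,0,0],[0,0,0],-1]]'; python3 -m jog '[[[0,0,0],[0,0,0],-1],[[0,0,0],[0,0,-10],-1],[[0,0,0],[0,0,-40],-1],[[0,0,0],[0,0,-83],-1],[[0,0,0],[0,0,-83],-1]]'; python3 -m jog '[[[0,0,0],[-8,31,0],-1],[[0,0,0],[-15,62,0],-1],[[0,0,0],[-23,93,0],-1],[[0,0,0],[-31,124,0],-1],[[0,0,0],[-39,155,0],-1]]'; python3 -m jog '[[[0,0,6],[-10,40,0],-1],[[0,0,12],[-20,80,0],-1],[[0,0,18],[-30,120,0],-1],[[0,0,24],[-39,154,0],-1],[[0,0,24],[-39,154,0],-1]]';python3 -m jog '[[[0,0,0],[0,0,0],-1],[[0,0,0],[0,0,0],-1]]'
python3 - <<'E'
from h import *
for n in("scene",):
    im,d=eyes.snapshot(n);cv2.imwrite("pics/s3.png",cv2.resize(im[130:260,140:500,::-1],None,fx=2,fy=2,interpolation=cv2.INTER_CUBIC))
E
```

```text
time: 6.3
tool_pos: [0.5398, 0.1124, 0.0341]
ee_rot: [-3.142, 0.0, 0.157]
wrist_force: [0.5, 0.1, 0.3]
width: 0.0603
time: 6.8
tool_pos: [0.5444, 0.113, 0.1256]
ee_rot: [3.141, -0.014, 0.157]
wrist_force: [1.1, -0.6, 0.4]
width: 0.0937
time: 7.3
tool_pos: [0.5256, -0.0479, 0.118]
ee_rot: [3.141, -0.001, 0.157]
wrist_force: [-0.1, 0.6, 0.1]
width: 0.0942
time: 7.8
tool_pos: [0.5106, -0.209, 0.1177]
ee_rot: [3.14, -0.001, -0.268]
wrist_force: [-0.1, 0.4, 0.1]
width: 0.094
time: 8.0
tool_pos: [0.5114, -0.204, 0.1176]
ee_rot: [-3.141, -0.0, -0.26]
wrist_force: [-0.1, 0.6, 0.2]
width: 0.0943
```

View pics/s3.png

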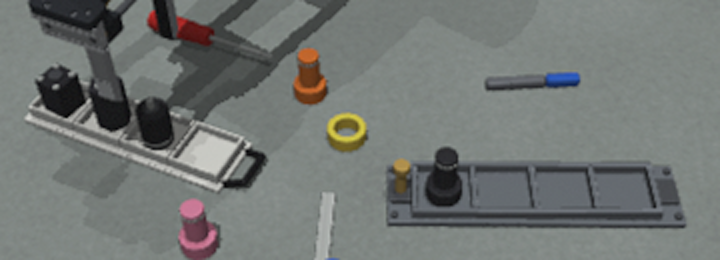

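The stepped part stands in the pocket next to the post. Now the round part.

```bash
python3 -m jog '[[[0,0,0],[0,0,30],-1],[[0,0,0],[0,0,60],-1],[[0,0,0],[0,0,80],-1],[[0,0,0],[0,0,86],-1],[[0,0,0],[0,0,89],-1]]'; python3 -m jog '[[[0,0,0],[0,0,0],1],[[0,0,0],[0,0,0],1],[[0,0,0],[0,0,0],1],[[0,0,0],[0,0,0],1],[[0,0,0],[0,0,0],1]]'; python3 -m jog '[[[0,0,0],[0,0,0],1],[[0,0,0],[0,0,0],1],[[0,0,0],[0,0,0],1],[[0,0,0],[0,0,0],1],[[0,0,0],[0,0,0],1]]'; python3 -m jog '[[[0,0,0],[0,0,-15],1],[[0,0,0],[0,0,-45],1],[[0,0,0],[0,0,-75],1],[[0,0,0],[0,0,-89],1],[[0,0,0],[0,0,-89],1]]'
```

```text
time: 8.55
tool_pos: [0.5113, -0.2038, 0.0281]
ee_rot: [-3.141, 0.001, -0.26]
wrist_force: [-0.0, 0.9, -0.8]
width: 0.0935
time: 9.05
tool_pos: [0.5115, -0.2052, 0.029]
ee_rot: [3.141, -0.001, -0.262]
wrist_force: [0.9, -0.3, -0.4]
width: 0.0575
time: 9.55
tool_pos: [0.5113, -0.205, 0.0285]
ee_rot: [3.142, -0.0, -0.262]
wrist_force: [0.4, 0.7, 0.9]
width: 0.0354
time: 10.05
tool_pos: [0.513, -0.2058, 0.1209]
ee_rot: [3.14, -0.006, -0.262]
wrist_force: [-0.1, -1.1, -0.8]
width: 0.0354
```

```bash
python3 -m jog '[[[0,0,0],[-8,-37,0],1],[[0,0,0],[-16,-74,0],1],[[0,0,0],[-24,-111,0],1],[[0,0,0],[-32,-148,0],1],[[0,0,0],[-40,-185,0],1]]'; python3 -m jog '[[[0,0,-5],[-8,-37,0],1],[[0,0,-10],[-16,-74,0],1],[[0,0,-15],[-24,-111,0],1],[[0,0,-20],[-32,-148,0],1],[[0,0,-24],[-40,-185,0],1]]'; python3 -m jog '[[[0,0,0],[0,0,0],1],[[0,0,0],[0,0,0],1],[[0,0,0],[0,0,0],1],[[0,0,0],[0,0,0],1]]'; python3 -m jog '[[[0,0,0],[0,0,30],1],[[0,0,0],[0,0,60],1],[[0,0,0],[0,0,78],1],[[0,0,0],[0,0,84],1],[[0,0,0],[0,0,87],1]]'; python3 -m jog '[[[0,0,0],[0,0,1],1],[[0,0,0],[0,0,2],1],[[0,0,0],[0,0,2],1],[[0,0,0],[0,0,2],1]]'
```

```text
time: 10.55
tool_pos: [0.5192, -0.0143, 0.1155]
ee_rot: [3.141, 0.003, -0.262]
wrist_force: [0.8, -0.2, -0.8]
width: 0.0353
time: 11.05
tool_pos: [0.5285, 0.1745, 0.1154]
ee_rot: [3.141, 0.003, 0.16]
wrist_force: [0.6, -0.6, -0.5]
width: 0.0357
time: 11.45
tool_pos: [0.5296, 0.1719, 0.117]
ee_rot: [3.141, 0.001, 0.155]
wrist_force: [-0.5, 0.4, -1.1]
width: 0.0354
time: 11.95
tool_pos: [0.5296, 0.1723, 0.03]
ee_rot: [3.141, 0.001, 0.156]
wrist_force: [0.4, -0.1, -1.3]
width: 0.0356
time: 12.35
tool_pos: [0.5303, 0.1733, 0.0293]
ee_rot: [-3.142, -0.002, 0.157]
wrist_force: [-0.7, 0.4, -1.5]
width: 0.0357
```

```bash
python3 -m jog '[[[0,0,0],[0,0,0.5],1],[[0,0,0],[0,0,1],1],[[0,0,0],[0,0,1.5],1],[[0,0,0],[0,0,2],1],[[0,0,0],[0,0,2],1]]'
python3 - <<'E'
from h import *
A=np.arange(-.56,.04,.04)
for nm,g,lo,fs in(("hex",(.4925,-.262),.06,("scene0","side0","wrist1")),("square",(.48,-.326),.051,("scene0","side0"))):
    for f in fs:
        z=np.load(f+".npz");P=cloud(f[:-1],z["d"],z["mtx"],z["world_to_cam"]).reshape(-1,3)
        m=(np.hypot(*(P[:,:2]-g).T)<.03)&(P[:,2]>lo);Q=P[m][:,:2]*1000
        per=np.pi/3 if nm=="hex" else np.pi/2
        w=[sum(np.ptp(np.quantile(Q@[np.cos(b),np.sin(b)],[.005,.995])) for b in a+per*np.arange(3 if nm=="hex" else 2)) for a in A]
        print(nm,f,m.sum(),A[np.argmin(w)].round(2),np.round(w,0))
E
```

```text
time: 12.85
tool_pos: [0.5299, 0.1732, 0.0275]
ee_rot: [-3.142, -0.0, 0.157]
wrist_force: [-2.0, 0.3, 5.5]
width: 0.0354
hex scene0 186 -0.28 [110. 109. 109. 108. 108. 108. 107. 107. 107. 108. 109. 110. 110. 111.
 112. 113.]
hex side0 296 -0.4 [105. 104. 103. 102. 101. 102. 103. 103. 104. 105. 106. 107. 107. 108.
 109. 109.]
hex wrist1 631 -0.4 [105. 104. 103. 102. 102. 102. 103. 104. 104. 105. 106. 106. 107. 107.
 108. 108.]
square scene0 197 -0.4 [74. 73. 72. 71. 71. 72. 73. 74. 75. 77. 79. 80. 82. 83. 85. 86.]
square side0 393 -0.44 [72. 70. 69. 68. 68. 69. 71. 73. 74. 76. 78. 79. 80. 81. 81. 82.]
```

```bash
python3 -m jog '[[[0,0,0],[0,0,0],-1],[[0,0,0],[0,0,0],-1],[[0,0,0],[0,0,0],-1],[[0,0,0],[0,0,0],-1],[[0,0,0],[0,0,0],-1]]'; python3 -m jog '[[[0,0,0],[0,0,0],-1],[[0,0,0],[0,0,-10],-1],[[0,0,0],[0,0,-40],-1],[[0,0,0],[0,0,-80],-1],[[0,0,0],[0,0,-91],-1]]'; python3 -m jog '[[[0,0,0],[-11,43,0],-1],[[0,0,0],[-21,85,0],-1],[[0,0,0],[-32,127,0],-1],[[0,0,0],[-42,170,0],-1],[[0,0,0],[-52,212,0],-1]]'; python3 -m jog '[[[0,0,7],[-11,43,0],-1],[[0,0,14],[-21,85,0],-1],[[0,0,21],[-32,127,0],-1],[[0,0,28],[-42,170,0],-1],[[0,0,31],[-53,212,0],-1]]';python3 -m jog '[[[0,0,0],[0,0,0],-1],[[0,0,0],[0,0,0],-1],[[0,0,0],[0,0,0],-1],[[0,0,0],[0,0,0],-1]]'
python3 - <<'E'
from h import *
ims=[]
for n,s in(("scene",np.s_[140:260,140:500]),("side",np.s_[110:380,220:420])):
    im,d=eyes.snapshot(n);ims.append(im[s][:,:,::-1])
a=cv2.resize(ims[0],None,fx=1.25,fy=1.25);b=cv2.resize(ims[1],None,fx=1.25,fy=1.25,interpolation=cv2.INTER_CUBIC)
W=np.zeros((b.shape[0],a.shape[1]+b.shape[1],3),np.uint8);W[:a.shape[0],:a.shape[1]]=a;W[:,a.shape[1]:]=b;cv2.imwrite("pics/s4.png",W)
E
```

```text
time: 13.35
tool_pos: [0.5297, 0.1731, 0.0262]
ee_rot: [3.142, 0.0, 0.157]
wrist_force: [0.2, 0.2, 0.4]
width: 0.0721
time: 13.85
tool_pos: [0.5326, 0.1738, 0.1235]
ee_rot: [-3.141, -0.01, 0.157]
wrist_force: [0.9, -0.0, -0.1]
width: 0.094
time: 14.35
tool_pos: [0.511, -0.046, 0.1175]
ee_rot: [3.141, -0.0, 0.157]
wrist_force: [0.7, 0.4, 0.3]
width: 0.0944
time: 14.85
tool_pos: [0.4919, -0.2638, 0.1174]
ee_rot: [-3.141, -0.0, -0.387]
wrist_force: [0.9, 0.4, -0.5]
width: 0.0943
time: 15.25
tool_pos: [0.4926, -0.2606, 0.1175]
ee_rot: [-3.141, 0.0, -0.382]
wrist_force: [-0.1, 0.1, -0.4]
width: 0.0935
```

View pics/s4.png

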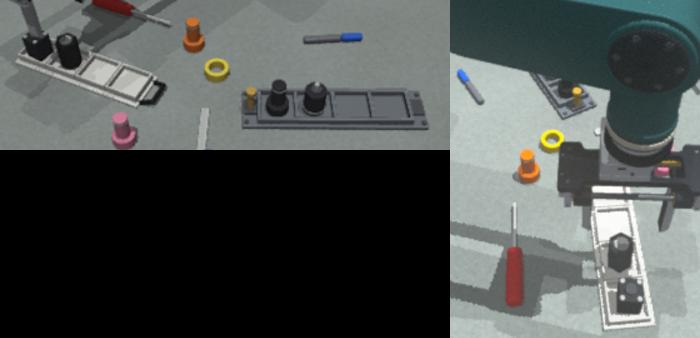

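The stepped and round parts stand in pockets 1 and 2 from the post. Now the hex.

```bash
python3 -m jog '[[[0,0,0],[0,0,30],-1],[[0,0,0],[0,0,60],-1],[[0,0,0],[0,0,78],-1],[[0,0,0],[0,0,84],-1],[[0,0,0],[0,0,87],-1]]'; python3 -m jog '[[[0,0,0],[0,0,0],1],[[0,0,0],[0,0,0],1],[[0,0,0],[0,0,0],1],[[0,0,0],[0,0,0],1],[[0,0,0],[0,0,0],1]]'; python3 -m jog '[[[0,0,0],[0,0,0],1],[[0,0,0],[0,0,0],1],[[0,0,0],[0,0,0],1],[[0,0,0],[0,0,0],1],[[0,0,0],[0,0,0],1]]'; python3 -m jog '[[[0,0,0],[0,0,-15],1],[[0,0,0],[0,0,-45],1],[[0,0,0],[0,0,-75],1],[[0,0,0],[0,0,-87],1],[[0,0,0],[0,0,-87],1]]'
```

```text
time: 15.85
tool_pos: [0.4924, -0.2613, 0.0301]
ee_rot: [-3.141, 0.001, -0.383]
wrist_force: [0.7, 0.5, 0.0]
width: 0.0939
time: 16.35
tool_pos: [0.4926, -0.2622, 0.031]
ee_rot: [3.141, -0.001, -0.384]
wrist_force: [0.0, -0.3, 0.2]
width: 0.0575
time: 16.85
tool_pos: [0.4923, -0.262, 0.0305]
ee_rot: [-3.142, 0.0, -0.384]
wrist_force: [0.0, 0.8, 0.1]
width: 0.0339
time: 17.35
tool_pos: [0.4938, -0.263, 0.1205]
ee_rot: [3.14, -0.006, -0.384]
wrist_force: [0.9, -0.2, -1.2]
width: 0.0336
```

```bash
python3 -m jog '[[[0,0,0],[-11,-31,0],1],[[0,0,0],[-22,-63,0],1],[[0,0,0],[-33,-94,0],1],[[0,0,0],[-44,-126,0],1],[[0,0,0],[-54,-157,0],1]]'; python3 -m jog '[[[0,0,0],[-11,-31,0],1],[[0,0,0],[-22,-63,0],1],[[0,0,0],[-33,-94,0],1],[[0,0,0],[-44,-126,0],1],[[0,0,0],[-54,-157,0],1]]'; python3 -m jog '[[[0,0,-7],[-11,-31,0],1],[[0,0,-14],[-21,-63,0],1],[[0,0,-21],[-32,-94,0],1],[[0,0,-28],[-42,-126,0],1],[[0,0,-31],[-52,-157,0],1]]'; python3 -m jog '[[[0,0,0],[0,0,0],1],[[0,0,0],[0,0,0],1],[[0,0,0],[0,0,0],1],[[0,0,0],[0,0,0],1]]'; python3 -m jog '[[[0,0,0],[0,0,30],1],[[0,0,0],[0,0,60],1],[[0,0,0],[0,0,78],1],[[0,0,0],[0,0,84],1],[[0,0,0],[0,0,86],1]]'; python3 -m jog '[[[0,0,0],[0,0,1],1],[[0,0,0],[0,0,2],1],[[0,0,0],[0,0,3],1],[[0,0,0],[0,0,4],1],[[0,0,0],[0,0,4],1]]'
```

```text
time: 17.85
tool_pos: [0.4998, -0.0946, 0.1153]
ee_rot: [3.141, 0.004, -0.384]
wrist_force: [1.0, -0.5, -0.7]
width: 0.0337
time: 18.35
tool_pos: [0.5085, 0.0709, 0.1154]
ee_rot: [3.14, 0.003, -0.384]
wrist_force: [0.4, -0.2, -2.2]
width: 0.0339
time: 18.85
tool_pos: [0.5192, 0.2356, 0.1152]
ee_rot: [3.141, 0.004, 0.161]
wrist_force: [0.0, -0.4, -1.2]
width: 0.0336
time: 19.25
tool_pos: [0.5203, 0.2333, 0.117]
ee_rot: [3.141, 0.001, 0.155]
wrist_force: [-0.8, 0.5, -1.4]
width: 0.034
time: 19.75
tool_pos: [0.5203, 0.2337, 0.031]
ee_rot: [3.141, 0.001, 0.156]
wrist_force: [-0.1, -0.2, -1.3]
width: 0.034
time: 20.25
tool_pos: [0.5213, 0.2349, 0.0294]
ee_rot: [-3.141, -0.002, 0.157]
wrist_force: [-1.3, -1.7, 4.7]
width: 0.0333
```

```bash
python3 -m jog '[[[0,0,0],[0,0,0],-1],[[0,0,0],[0,0,0],-1],[[0,0,0],[0,0,0],-1],[[0,0,0],[0,0,0],-1],[[0,0,0],[0,0,0],-1]]'; python3 -m jog '[[[0,0,0],[0,0,0],-1],[[0,0,0],[0,0,-10],-1],[[0,0,0],[0,0,-40],-1],[[0,0,0],[0,0,-80],-1],[[0,0,0],[0,0,-90],-1]]'; python3 -m jog '[[[0,0,0],[-9,37,0],-1],[[0,0,0],[-17,74,0],-1],[[0,0,0],[-26,110,0],-1],[[0,0,0],[-34,147,0],-1],[[0,0,0],[-43,183,0],-1]]';  python3 -m jog '[[[0,0,0],[-9,37,0],-1],[[0,0,0],[-17,74,0],-1],[[0,0,0],[-26,110,0],-1],[[0,0,0],[-34,147,0],-1],[[0,0,0],[-43,183,0],-1]]'; python3 -m jog '[[[0,0,7],[-9,37,0],-1],[[0,0,14],[-17,74,0],-1],[[0,0,21],[-26,110,0],-1],[[0,0,28],[-34,147,0],-1],[[0,0,33],[-42,182,0],-1]]';python3 -m jog '[[[0,0,0],[0,0,0],-1],[[0,0,0],[0,0,0],-1],[[0,0,0],[0,0,0],-1],[[0,0,0],[0,0,0],-1]]'; python3 -m jog '[[[0,0,0],[0,0,30],-1],[[0,0,0],[0,0,60],-1],[[0,0,0],[0,0,79],-1],[[0,0,0],[0,0,85],-1],[[0,0,0],[0,0,89],-1]]'
python3 - <<'E'
from h import *
im,d=eyes.snapshot("side");cv2.imwrite("pics/s5.png",cv2.resize(im[100:390,220:440,::-1],None,fx=2,fy=2,interpolation=cv2.INTER_CUBIC))
E
```

```text
time: 20.75
tool_pos: [0.5203, 0.2345, 0.0272]
ee_rot: [3.141, 0.0, 0.157]
wrist_force: [-0.4, -0.7, 0.9]
width: 0.0701
time: 21.25
tool_pos: [0.5234, 0.2356, 0.1237]
ee_rot: [-3.14, -0.01, 0.157]
wrist_force: [0.7, 0.6, 0.3]
width: 0.0939
time: 21.75
tool_pos: [0.5062, 0.0457, 0.1173]
ee_rot: [3.141, -0.0, 0.157]
wrist_force: [0.3, -0.8, -0.9]
width: 0.0945
time: 22.25
tool_pos: [0.4923, -0.1419, 0.1174]
ee_rot: [3.142, -0.0, 0.157]
wrist_force: [1.4, 0.1, 0.4]
width: 0.0942
time: 22.75
tool_pos: [0.4793, -0.3282, 0.1172]
ee_rot: [-3.141, 0.0, -0.423]
wrist_force: [1.0, 0.2, -0.0]
width: 0.094
time: 23.15
tool_pos: [0.48, -0.3253, 0.1175]
ee_rot: [-3.141, 0.0, -0.417]
wrist_force: [0.3, 0.2, 0.4]
width: 0.0937
time: 23.65
tool_pos: [0.48, -0.3258, 0.0283]
ee_rot: [-3.141, 0.0, -0.418]
wrist_force: [-0.3, -0.8, 1.5]
width: 0.094
```

View pics/s5.png

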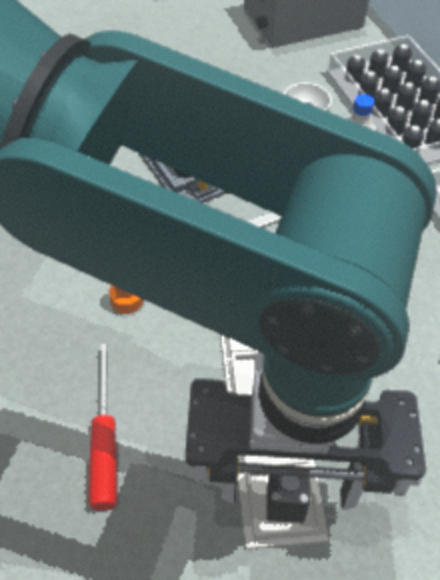

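The square part at (290,495) is between the fingers, so I'll grip and lift.

```bash
python3 -m jog '[[[0,0,0],[0,0,0],1],[[0,0,0],[0,0,0],1],[[0,0,0],[0,0,0],1],[[0,0,0],[0,0,0],1],[[0,0,0],[0,0,0],1]]'; python3 -m jog '[[[0,0,0],[0,0,0],1],[[0,0,0],[0,0,0],1],[[0,0,0],[0,0,0],1],[[0,0,0],[0,0,0],1],[[0,0,0],[0,0,0],1]]'; python3 -m jog '[[[0,0,0],[0,0,-15],1],[[0,0,0],[0,0,-45],1],[[0,0,0],[0,0,-75],1],[[0,0,0],[0,0,-89],1],[[0,0,0],[0,0,-89],1]]'
```

```text
time: 24.2
tool_pos: [0.4799, -0.3269, 0.0289]
ee_rot: [3.141, -0.001, -0.419]
wrist_force: [0.1, -0.6, -0.2]
width: 0.0575
time: 24.7
tool_pos: [0.4797, -0.3267, 0.0285]
ee_rot: [-3.142, 0.0, -0.419]
wrist_force: [-0.3, -0.5, -0.3]
width: 0.0336
time: 25.2
tool_pos: [0.4813, -0.3279, 0.1211]
ee_rot: [3.14, -0.007, -0.419]
wrist_force: [0.7, 0.3, -0.9]
width: 0.0338
```

```bash
python3 -m jog '[[[0,0,0],[-15,-39,0],1],[[0,0,0],[-30,-78,0],1],[[0,0,0],[-45,-116,0],1],[[0,0,0],[-60,-155,0],1],[[0,0,0],[-75,-194,0],1]]'; python3 -m jog '[[[0,0,0],[-15,-39,0],1],[[0,0,0],[-30,-78,0],1],[[0,0,0],[-45,-116,0],1],[[0,0,0],[-60,-155,0],1],[[0,0,0],[-75,-194,0],1]]'; python3 -m jog '[[[0,0,-7],[-15,-39,0],1],[[0,0,-14],[-30,-78,0],1],[[0,0,-21],[-45,-116,0],1],[[0,0,-28],[-60,-155,0],1],[[0,0,-33],[-75,-193,0],1]]'; python3 -m jog '[[[0,0,0],[0,0,0],1],[[0,0,0],[0,0,0],1],[[0,0,0],[0,0,0],1],[[0,0,0],[0,0,0],1]]'; python3 -m jog '[[[0,0,0],[0,0,30],1],[[0,0,0],[0,0,60],1],[[0,0,0],[0,0,78],1],[[0,0,0],[0,0,85],1],[[0,0,0],[0,0,88],1]]'; python3 -m jog '[[[0,0,0],[0,0,1],1],[[0,0,0],[0,0,2],1],[[0,0,0],[0,0,3],1],[[0,0,0],[0,0,4],1],[[0,0,0],[0,0,4],1]]'
```

```text
time: 25.7
tool_pos: [0.4889, -0.117, 0.1155]
ee_rot: [3.142, 0.003, -0.419]
wrist_force: [0.3, -0.2, 0.1]
width: 0.0335
time: 26.2
tool_pos: [0.4992, 0.0904, 0.1157]
ee_rot: [3.14, 0.002, -0.419]
wrist_force: [1.0, -1.1, -1.3]
width: 0.0336
time: 26.7
tool_pos: [0.5093, 0.2969, 0.1153]
ee_rot: [3.141, 0.003, 0.162]
wrist_force: [0.5, -0.4, -0.8]
width: 0.034
time: 27.1
tool_pos: [0.5105, 0.2941, 0.117]
ee_rot: [3.141, 0.001, 0.155]
wrist_force: [-0.2, -0.5, -0.8]
width: 0.0337
time: 27.6
tool_pos: [0.5104, 0.2946, 0.029]
ee_rot: [3.141, 0.001, 0.156]
wrist_force: [-0.7, 0.2, -1.1]
width: 0.0339
time: 28.1
tool_pos: [0.5114, 0.296, 0.0274]
ee_rot: [-3.141, -0.002, 0.157]
wrist_force: [-1.3, -0.7, 5.7]
width: 0.0332
```

Contact. I'll release, go up and move aside so the cameras can check.

```bash
python3 -m jog '[[[0,0,0],[0,0,0],-1],[[0,0,0],[0,0,0],-1],[[0,0,0],[0,0,0],-1],[[0,0,0],[0,0,0],-1],[[0,0,0],[0,0,0],-1]]'; python3 -m jog '[[[0,0,0],[0,0,0],-1],[[0,0,0],[0,0,-10],-1],[[0,0,0],[0,0,-40],-1],[[0,0,0],[0,0,-80],-1],[[0,0,0],[0,0,-120],-1]]'; python3 -m jog '[[[0,0,0],[-10,40,0],-1],[[0,0,0],[-20,80,0],-1],[[0,0,0],[-30,120,0],-1],[[0,0,0],[-40,160,0],-1],[[0,0,0],[-50,200,0],-1]]'; python3 -m jog '[[[0,0,0],[-10,40,0],-1],[[0,0,0],[-20,80,0],-1],[[0,0,0],[-20,80,0],-1],[[0,0,0],[-20,80,0],-1],[[0,0,0],[-20,80,0],-1]]'
python3 - <<'E'
from h import *
W=[]
for n,s in(("scene",np.s_[140:260,150:490]),("side",np.s_[110:260,220:420]),("wrist",np.s_[0:250,:])):
    p=eyes.camera_params(n);im,d=eyes.snapshot(n);P=cloud(n,d,p["mtx"],p["world_to_cam"]).reshape(-1,3)
    c=np.array([.525,.2037]);u=np.array([np.cos(-1.415),np.sin(-1.415)]);v=np.array([-u[1],u[0]])
    r=P[:,:2]-c;a=r@u;b=r@v
    for k,y in enumerate((.093,.031,-.031,-.093)):
        m=(abs(a-y)<.031)&(abs(b)<.034)&(P[:,2]>.035)&(P[:,2]<.1)
        if m.sum()>10:
            top=m&(P[:,2]>np.nanquantile(P[m][:,2],.98)-.006)
            print(n,k,m.sum(),"along/across mm",np.round([1000*(np.ptp(a[top])/2+a[top].min()-y),1000*(np.ptp(b[top])/2+b[top].min())],1),"top",np.round(np.quantile(P[m][:,2],.98),4))
    q=im[s][:,:,::-1];W.append(cv2.resize(q,(700,int(q.shape[0]*700/q.shape[1])),interpolation=cv2.INTER_CUBIC))
cv2.imwrite("pics/f1.png",np.vstack([W[0],W[2]]));cv2.imwrite("pics/f2.png",W[1])
E
```

```text
time: 28.6
tool_pos: [0.5104, 0.2955, 0.0252]
ee_rot: [3.141, 0.0, 0.157]
wrist_force: [0.6, 0.2, -0.1]
width: 0.0705
time: 29.1
tool_pos: [0.5102, 0.2954, 0.1471]
ee_rot: [3.141, 0.0, 0.157]
wrist_force: [0.7, -1.1, -0.7]
width: 0.0938
time: 29.6
tool_pos: [0.4923, 0.0888, 0.1466]
ee_rot: [3.141, -0.002, 0.157]
wrist_force: [0.6, 0.9, 0.2]
width: 0.0939
time: 30.1
tool_pos: [0.4854, 0.0089, 0.146]
ee_rot: [-3.141, -0.001, 0.158]
wrist_force: [0.8, 0.3, 0.4]
width: 0.094
scene 0 213 along/across mm [-0.3  1. ] top 0.0736
scene 1 305 along/across mm [1.1 0.2] top 0.0703
scene 2 379 along/across mm [1.9 0.2] top 0.0676
scene 3 348 along/across mm [1.4 1.9] top 0.0603
side 0 150 along/across mm [0.  1.3] top 0.0721
side 1 177 along/across mm [0.7 2. ] top 0.069
side 2 90 along/across mm [11.2  2.8] top 0.0665
wrist 0 775 along/across mm [-3.3 -0.5] top 0.0716
wrist 1 1328 along/across mm [-1.2 -1.1] top 0.0705
```

View pics/f1.png

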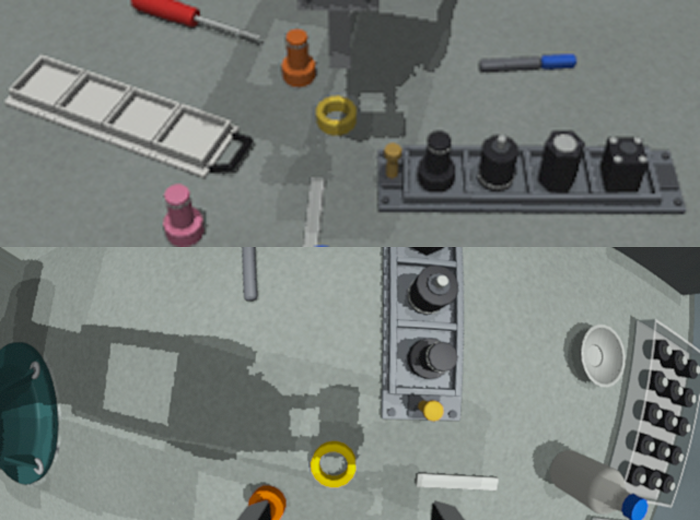

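View pics/f2.png

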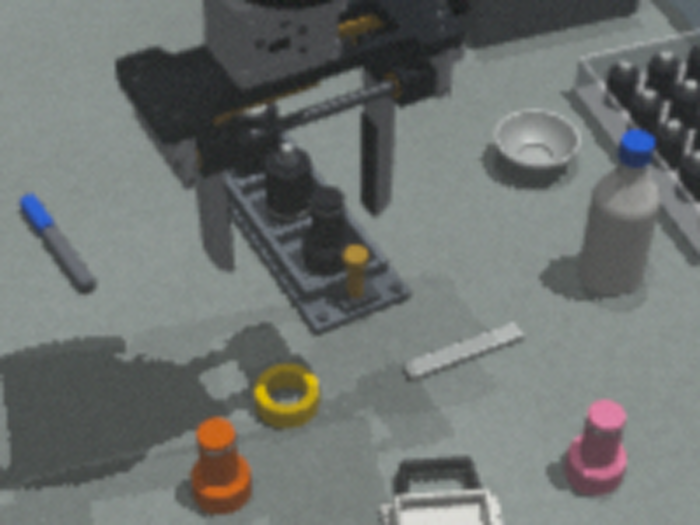

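All four parts stand upright in order from the post: stepped, round, hex, square. The gripper is open, clear of everything and at rest, so I'm handing in.

```bash
python3 -c "
from bench import close_job;print(close_job())"
```

```text
the job is handed in; nothing more can be done
None
```

All four parts are in the pallet pockets, in order from the brass post: stepped, round, hex, square. That matches their order from the carrier's handle. I handed the job in at about 30 s of the 96 s allowed, with the gripper open and clear of everything.

- **Final check:** the last scene picture shows all four upright, the carrier empty, and the orange and pink look-alikes not moved. In the scene camera's depth, the parts sit within 2 mm of their pocket centres. The top heights there are 74, 70, 68 and 60 mm, within 4 mm of those expected for parts on the pocket floors.
- **Forces:** contact while lowering the parts peaked at about 9 N, as read at the end of each move.
- **Disagreements:** the wrist camera put the stepped part about 3 mm off along the row, within the camera calibration error plus noise. The side camera read the hex as 11 mm off, but the gripper hid most of it in that view, so I discounted that reading. The side and wrist cameras could not measure the square part, and the wrist camera could not measure the hex, so their final positions rest on the scene camera alone.

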